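Clamp a board with the sliding jaw of a notched bench clamp

TASK

Clamp the loose board lengthwise in the bench clamp: lift the release bar on the carriage and keep it up while you slide the carriage towards the fixed head, so that its sprung wooden pad pushes the board home against the head and is itself pressed in about half-way. Then let the bar go so that its tooth drops fully into the nearest notch and the clamp holds the board on its own. Be gentle: do not drive the pad hard against the board, never force the carriage along while its tooth is caught, and leave the other things on the bench alone.

Things in the scene. Friction and masses are not known exactly. Their poses are not given: they have to be found in the camera images.
- bed: The clamp's fixed bed on the bench: two parallel aluminium rails (each 16 mm wide, 24 mm high, 440 mm long, centres 72 mm apart). Origin: centre of its underside, on the bench. Its y axis runs along the rails from the parked carriage to the fixed head; z up. The carriage slides along y.
- strip (a point): Nominal first rib, top, of the steel strip between the rails. Ribs 4 mm thick every 12 mm, top 20 mm above the bench, run from here 180 mm along the bed's +y with notches 8 mm wide between. The true ribs lie up to 6 mm to either side along y, unmeasured: find notches by feel or eye. The 90 mm behind (-y) is a pocket without ribs where the carriage is parked, tooth down.
- bar_grip (a point): Centre of the release bar's hand grip: black round bar 16 mm thick, 66 mm long, level, lying across the bed (along its x) between two steel uprights, 108 mm above the bench when down; 41 mm below its centre are the bar's cross plate and the carriage. Pinch from above, fingers closing along the bed's y; lift and push it there. Axes as the bed.
- bar (a joint): Height of the release bar, m: 0 fully down (tooth at the bottom of a notch or of the pocket), 0.009 with the tooth resting on top of a rib, 0.018 at its upper stop. The tooth clears the ribs above 0.010. A spring and its weight press it down with about 7 N (9 N at the top).
- carriage_top (a point): Centre of the grey carriage's top, 60 mm above the bench. The carriage is 100 mm across the bed, 64 mm along it. Straight below the hand grip hangs the bar's tooth, a steel blade 6 mm thick along the bed: 2 mm of play in a notch. Landing on a rib it just stays there; shifted along the bed, by up to one spacing (12 mm), it drops in.
- carriage (a joint): Travel of the carriage along the bed's y axis, m, growing towards the head; at 0 the tooth and hand grip stand at y = -140 mm of the bed. Sliding friction about 4 N, and some 5 N more while the tooth rubs on a rib. With the tooth caught it is blocked; pushing it then against a rib with over 28 N harms the tooth.
- jaw (a joint): How far the sprung pad on the carriage's head side is pressed in, m: 0 free, 0.020 bottomed. Spring 350 N/m with 0.7 N at 0.
- pad_face (a point): Centre of the pad's flat front face (wooden plate 84 mm wide, 34 mm high, 12 mm thick, 26 to 60 mm above the bench), which looks towards the head. With the pad free it stands 64 mm ahead of the hand grip. It moves with the carriage and the pad.
- board_center (a point): Centre of the loose board lying flat on the rails between pad and head: pale wood, 110 mm along the bed, 80 mm across it, 22 mm thick; its underside is 24 mm above the bench. Axes nearly as the bed's. At the start there is a gap to the head and a longer one to the pad.
- head_face (a point): Middle of the face, towards the carriage, of the fixed head: dark steel block across the bed, 90 mm wide, 30 mm thick, top 68 mm above the bench. It is pinned at differing places along the bed. Axes as the bed.
- mallet: Bystander: hammer lying on the bench; leave alone. Origin under its middle.
- glue: Bystander: white bottle, 56 mm thick, 140 mm high, standing. Origin at its foot.
- offcut: Bystander: strip of wood 50 x 160 x 30 mm. Origin under its middle.
- mug: Bystander: white mug, 80 mm wide, 90 mm high. Origin at its foot.
There are look-alikes about, which are no part of the job. Of the things shaped like the part that bears board_center, the wooden one is meant.

How it is judged (in metres and radians):
On the way, in this order (a step that is already met when the one before it is completed fails the run):
1. the release bar is lifted clear of the ribs (value of joint bar above 0.0105 m), for 0.1 s.
2. the pad holds the board against the head (value of joint jaw above 0.002 m and contact force between board and head above 0.2 N), for 0.1 s.
At the end, for the whole second after the job is handed in: The release bar is down (under 3 mm) with its tooth in a notch; the pad is pressed in by 2 to 17.5 mm and bears on the board (over 0.5 N), which bears on the head (over 0.2 N), lies flat and straight on the rails (within 0.05 rad) and is at rest (all of step 2 and value of joint bar below 0.003 m and value of joint jaw below 0.0175 m and contact force between board and jaw above 0.5 N and angle between board_center's own z axis and vertical below 0.06 rad and angle between the y axis of board_center and the y axis of bed, either way round below 0.05 rad and linear speed of board below 0.01 m/s); the robot touches nothing.
It fails at once if the pad is driven against the board with more than 15 N (contact force between board and jaw above 15 N).
It fails at once if the carriage is forced sideways with the tooth down: the tooth bears on a rib with more than 28 N (value of joint bar below 0.004 m and contact force between tooth and anything else above 28 N).
It fails at once if a bystander (hammer, bottle, offcut, mug) is moved by more than 30 mm (distance of any of mallet, glue, offcut, mug from where it was at the start of the episode above 0.03 m).
It also fails if it takes over 51 s, if anything falls off the work surface, if the arm or the gripper's body presses on something with over 40 N, if the wrist force passes 120 N, or if a joint passes its speed limit or range.

ROBOT

A 6-joint arm with a two-finger parallel gripper is mounted at the origin on the work surface. World frame = base frame: x ahead of the robot, y to its left, z up, the work surface at z = 0. Lengths are in mm, angles in degrees, forces in N, time in s.
With the tool pointing down it reaches from about 350 to 850 mm from the base axis. Payload 8.1 kg.
Tool frame: the origin (TCP) lies at the very end of the fingers, on their centre line; the grasp point (between the pads) lies 19 mm behind it; z points along the fingers, y is the direction in which the jaws open and shut (so a half turn about z gives the same grasp; the last joint's range is limited). The gripper opens to 85 mm and grips with 20 to 120 N. Pads are 22 mm wide; open, the fingers measure 114 mm over their backs; the gripper's body (76 mm by 85 mm) begins 54 mm behind the grasp point. The pads swing forward as they close: fully open they stand 13 mm farther back than shut.
Start: joints at [-74.336, 7.471, 85.268, -0, 87.261, -4.893], TCP at [210.711, -561.789, 231.292] pointing down, gripper open.
Joint ranges: [-169.43, 169.43], [-51.17, 129.36], [1.28, 143.12], [-76.62, 256.62], [0, 156.53], [-152.29, 152.29]. Speed limits (degrees/s): [136.94, 136.94, 159.86, 180, 180, 180].

INTERFACE

Orientations are given as [roll, pitch, yaw] about the fixed x, y, z axes, in that order (R = Rz(yaw) Ry(pitch) Rx(roll)).
In Python, from bench import r gives the robot as it stands.
- The arm moves only by the shell command python3 -m crank 'ROWS' [OPENING] [FORCE]. ROWS is JSON, a list that holds one entry, the list of rows, each a list of 6 numbers: the shift along the tool's x, y, z in m, then the turn, a rotation vector about the tool's x, y, z in rad. A call has 1 to 10 rows; each row is the pose to reach, as a shift and turn from the pose measured when the call began, along the tool's axes at that moment; what a row does not reach only later rows make up. A row lasts 1/8 s, in which the tool goes at most 62.5 mm and 10.7 degrees, less where a joint would pass 70% of its speed; a pose out of reach is approached as far as the arm can. A call with a gripper value outside its range is refused whole. OPENING is the closure, from 0 (fully open) to 1 (shut), set as the call begins (- or left out, the last holds). The fingers move at their own pace and stop on an object; FORCE is the grip in N (left out, the last holds). Time passes only in rows, so rows that repeat a pose let the fingers close. It gives the time, the measured TCP pose, the force and the opening at its end, in the units of the state.
- r.sense(): the state, without advancing time (a new reading comes with each control period).
- r.snapshot(name): name is "scene" or "side" or "wrist"; returns (picture, depth): 480x640x3 uint8, blue, green, red; 480x640 float32, mm along the optical axis (not along the pixel's ray), 0 where there is no reading.
- r.get_calibration(name): a dict with "mtx" (3x3 intrinsics, pixels), "cam_to_world" (4x4, takes a point from camera to world coordinates). Camera axes: x right, y down, z forward; pixel columns grow to the right and rows downward; lengths in mm; the calibration is good to about 2 mm. A picture is of the moment at which its call begins: read the wrist's pose just before it. get_calibration takes no time and is no camera call; for the wrist camera it gives the pose at the moment of the call.
- r.hand_in(): hands the job in, once; it reports no verdict.
Trained networks look in the newest picture that a camera, given by its name, has taken for a name from the list of things; names that differ only in an ending like _2 or _b are one class to them, and where a whole thing is asked for, a point or a joint stands for the part that bears it (a point fixed in the world has none). Each returns a list of dicts, best first, with "conf" (0 to 1); they miss things now and then, are a little off and sometimes report something else, mostly with a low value. They report only what shows in the picture. A call takes as long as a camera call. They do not tell look-alikes from the thing itself.
- r.look_for(thing, camera): "extent" ([left, top, right, bottom] in pixels, round what is visible of it).
- r.landmark_of(thing, camera): "pixel" ([column, row] in pixels: a listed point, or the origin of a listed thing).
The state is a dict: "time": time; "joint_pos": joint angles; "qd": joint speeds; "joint_efforts": joint torques, N m; "tool_pos": TCP position; "tcp_rot": TCP orientation; "ft_force": force on the tool from outside, world axes, zero at the start; "wrist_torque": the same for the moment, N m; "finger_gap": finger opening in mm.
Only numpy, scipy, OpenCV 4.12 (cv2) and the standard library are available. Lean on these libraries where they do the work, as an engineer would, in place of code of your own. Each camera call takes 0.05 s, during which the arm holds its last target.

## Working session

There is one attempt and no reset: what is moved stays moved. The work goes in short steps, Python scripts to look and compute and a shell command to move; the robot and the scene stay as the last step left them, time stands still between calls to the robot, and variables do not carry over. Pictures are saved under pics/ and viewed, and the job is handed in when it is done.

```bash
ls; mkdir -p pics
cat > h.py <<'E'
import numpy as np, cv2
from bench import r
def pt(cam,px,D,K=None,T=None,w=2):
    c=r.get_calibration(cam); K=np.array(c["mtx"]);T=np.array(c["cam_to_world"])
    u,v=int(round(px[0])),int(round(px[1])); p=D[max(0,v-w):v+w+1,max(0,u-w):u+w+1]; p=p[p>0]
    z=np.median(p); q=np.array([(px[0]-K[0,2])/K[0,0]*z,(px[1]-K[1,2])/K[1,1]*z,z,1]); return (T@q)[:3]
def atz(cam,px,h):
    c=r.get_calibration(cam); K=np.array(c["mtx"]);T=np.array(c["cam_to_world"])
    d=T[:3,:3]@np.array([(px[0]-K[0,2])/K[0,0],(px[1]-K[1,2])/K[1,1],1]); o=T[:3,3]
    return o+d*(h-o[2])/d[2]
def proj(cam,P):
    c=r.get_calibration(cam); K=np.array(c["mtx"]);T=np.linalg.inv(np.array(c["cam_to_world"]))
    q=K@(T@np.append(P,1))[:3]; return q[:2]/q[2]
E
python3 - <<'E'
from h import *
s=r.sense(); print(s)
for c in ["scene","side","wrist"]:
    I,D=r.snapshot(c); cv2.imwrite(f"pics/{c}0.png",I); np.save(f"pics/{c}0.npy",D)
    for t in ["bar_grip","carriage_top","pad_face","board_center","head_face","strip","bed"]:
        for m in r.landmark_of(t,c)[:3]:
            px=m["pixel"]; print(c,t,round(m["conf"],2),np.round(px),np.round(pt(c,px,D)))
E
```

```text
pics
{'time': 0.0, 'joint_pos': array([-7.43363740e+01,  7.51682004e+00,  8.53293983e+01,  8.03150189e-04,
        8.72605814e+01, -4.89198226e+00]), 'qd': array([ 0.01321654,  0.06717979,  0.04206609, -0.04327776,  0.02472873,
       -0.03223127]), 'joint_efforts': array([ 4.37448443e-04, -5.69396496e+01, -5.00555241e+01, -4.04028742e-04,
        1.45590454e-02, -6.20222158e-05]), 'tool_pos': array([ 210.55815494, -561.25802053,  230.22543441]), 'tcp_rot': array([-1.79893658e+02, -9.90684758e-03,  2.05555599e+01]), 'ft_force': array([ 0.76772607,  0.04752744, -0.4013872 ]), 'wrist_torque': array([ 0.01826436,  0.05759508, -0.03426635]), 'finger_gap': 85.3369803871795}
scene bar_grip 0.64 [257. 232.] [ 611. -106.  112.]
scene bar_grip 0.5 [333. 232.] [578.  80.  48.]
scene carriage_top 0.67 [257. 250.] [ 628. -109.   66.]
scene pad_face 0.82 [284. 243.] [605. -44.  54.]
scene board_center 0.92 [328. 309.] [779.  40.  22.]
scene board_center 0.75 [402. 314.] [813. 203.  21.]
scene board_center 0.67 [333. 231.] [574.  79.  46.]
scene head_face 0.63 [358. 224.] [525. 154.   7.]
scene strip 0.59 [270. 254.] [638. -79.  60.]
scene bed 0.91 [304. 248.] [591.   5.  10.]
scene bed 0.61 [132. 203.] [ 391. -423.   10.]
side bar_grip 0.63 [311. 205.] [ 613. -101.  112.]
side carriage_top 0.57 [315. 221.] [ 602. -100.   62.]
side carriage_top 0.17 [311. 203.] [ 614. -109.  114.]
side pad_face 0.57 [313. 239.] [601. -46.  34.]
side board_center 0.94 [218. 297.] [807. 229.  21.]
side board_center 0.84 [319. 270.] [564. 120.  45.]
side board_center 0.71 [391. 271.] [377.  72.  20.]
side head_face 0.79 [320. 280.] [555. 183.  59.]
side strip 0.59 [311. 237.] [606. -43.  42.]
side bed 0.89 [317. 259.] [577.  72.  45.]
```

View pics/scene0.png

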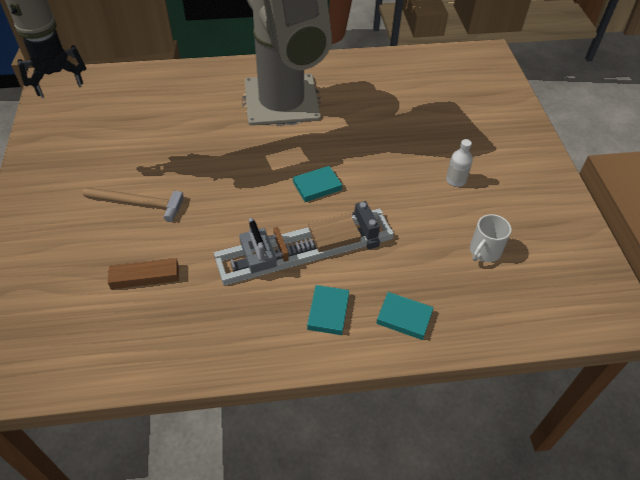

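View pics/side0.png

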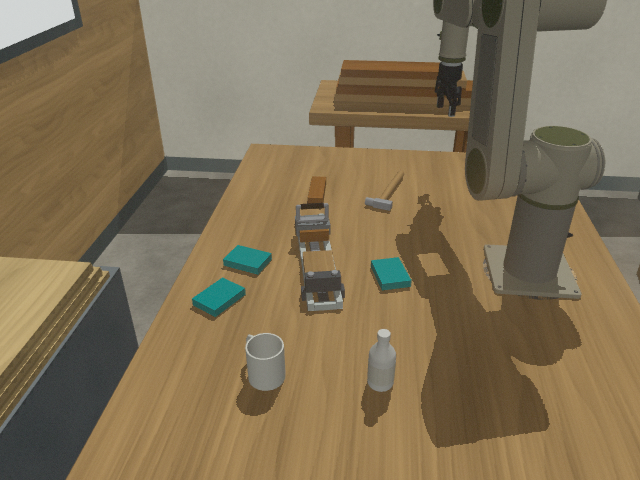

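View pics/wrist0.png

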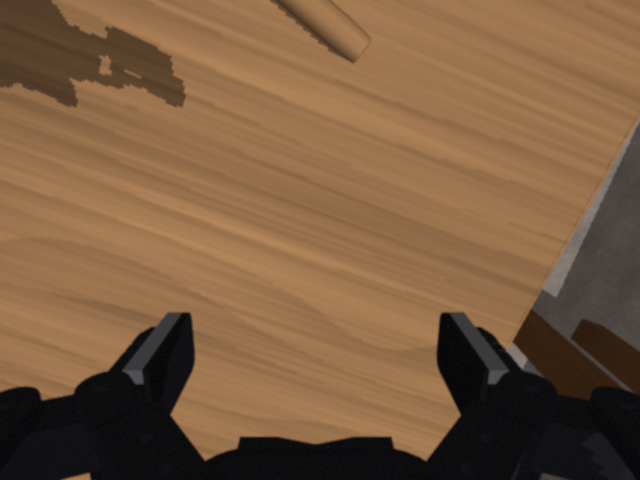

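The clamp lies at scene (305,245): hand grip (257,230), orange pad (281,243), wooden board (333,231), head (367,222). The teal boards at scene (318,183), (328,309) and (405,314) are look-alikes; the wooden one on the rails is the one meant. Next I'll get the bed's axis from the point cloud and confirm the board in a crop.

```bash
cat > clamp.py <<'E'
from h import *
def cloud(cam,D):
    c=r.get_calibration(cam); K=np.array(c["mtx"]);T=np.array(c["cam_to_world"])
    v,u=np.mgrid[0:480,0:640]; z=D.astype(float)
    P=np.stack([(u-K[0,2])/K[0,0]*z,(v-K[1,2])/K[1,1]*z,z,np.ones_like(z)],-1)@T.T
    return P[...,:3]
E
python3 - <<'E'
from clamp import *
for cam,(a,b,c,d) in {"scene":(205,190,405,290),"side":(270,190,370,320)}.items():
    I=cv2.imread(f"pics/{cam}0.png");D=np.load(f"pics/{cam}0.npy")
    P=cloud(cam,D); 
    s=4 if cam=="scene" else 4.5
    cv2.imwrite(f"pics/{cam}0c.png",cv2.resize(I[b:d,a:c],None,fx=s,fy=s,interpolation=cv2.INTER_CUBIC))
    roi=P[b:d,a:c].reshape(-1,3)
    t=roi[(abs(roi[:,0]-590)<110)&(abs(roi[:,1]-30)<260)]
    print(cam,"table z",np.median(t[:,2][abs(t[:,2])<10]))
    m=t[(t[:,2]>18)&(t[:,2]<30)]
    rc=cv2.minAreaRect(m[:,:2].astype(np.float32)); print(rc)
    hi=t[(t[:,2]>95)]; print("bar",len(hi),hi.mean(0),hi.min(0),hi.max(0)); 
    w=t[(t[:,2]>90)][:,:2]; print(cv2.minAreaRect(w.astype(np.float32)))
E
```

```text
scene table z 0.3006787676990825
((581.0198364257812, 7.1920318603515625), (113.47144317626953, 441.5271911621094), 10.825152397155762)
bar 226 [ 616.63285615 -108.46969304  112.65031327] [ 562.81479066 -124.21618851   95.16456482] [661.20448377 -94.67971341 122.88518398]
((611.8789672851562, -109.11795806884766), (101.14404296875, 15.45482349395752), 12.012755393981934)
side table z -0.8058406115422372
((587.480224609375, 13.261459350585938), (109.51496887207031, 443.9751281738281), 13.30253791809082)
bar 184 [ 609.5408167  -102.87070184  108.80599482] [ 564.59297495 -119.35048333   95.4164428 ] [655.88050948 -87.02016541 117.75113319]
((610.5670166015625, -104.45565795898438), (94.27798461914062, 22.67649269104004), 15.218457221984863)
```

View pics/scene0c.png

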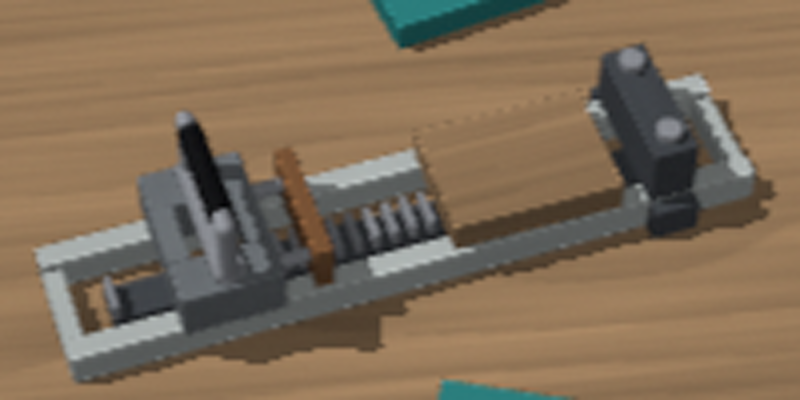

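View pics/side0c.png

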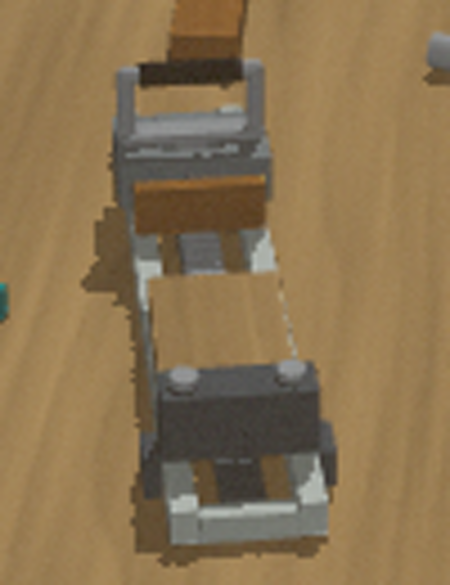

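Confirmed: the wooden board lies on the rails between the orange pad and the dark head (scene crop ~(520,165)). The bed yaw is about 12°, and the grip is near (611,-105,108). I'll go above it first.

```bash
cat > go.py <<'E'
from h import *
from scipy.spatial.transform import Rotation as R
def delta(p,yaw):
    s=r.sense(); R0=R.from_euler("xyz",s["tcp_rot"],degrees=True); R1=R.from_euler("xyz",[180,0,yaw],degrees=True)
    print("shift m",np.round(R0.inv().apply(np.array(p)-s["tool_pos"])/1000,4),"turn",np.round((R0.inv()*R1).as_rotvec(),4), "at",np.round(s["tool_pos"],1),s["time"])
E
python3 -c "
from go import *
delta([611,-105,230],12)"
```

```text
shift m [ 0.5352 -0.2871  0.0013] turn [-1.000e-04 -0.000e+00  1.494e-01] at [ 210.7 -561.8  231.3] 1.2
```

```bash
python3 -m crank '[[[0.03,-0.016,0,0,0,0.01],[0.08,-0.043,0,0,0,0.03],[0.135,-0.072,0,0,0,0.05],[0.19,-0.102,0,0,0,0.07],[0.245,-0.131,0,0,0,0.09],[0.3,-0.161,0,0,0,0.11],[0.355,-0.19,0,0,0,0.12],[0.41,-0.22,0,0,0,0.13],[0.46,-0.247,0,0,0,0.14],[0.5,-0.268,0,0,0,0.149]]]' 0
python3 -c "
from go import *
delta([611,-105,230],12)"
```

```text
time: 2.45
tool_pos: [586.1, -133.1, 231.4]
tcp_rot: [180.0, -0.0, 12.1]
ft_force: [-0.2, -1.2, 0.9]
finger_gap: 85.4
shift m [ 0.0303 -0.0223  0.0014] turn [ 0.0001 -0.0005  0.0013] at [ 586.1 -133.1  231.4] 2.45
```

Run:
```python
from clamp import *
I,D=r.snapshot("wrist"); cv2.imwrite("pics/w1.png",I); np.save("pics/w1.npy",D)
for t in ["bar_grip","carriage_top","strip"]:
    for m in r.landmark_of(t,"wrist")[:2]: print(t,round(m["conf"],2),np.round(m["pixel"]),np.round(pt("wrist",m["pixel"],D),1))
P=cloud("wrist",D); m=(P[...,2]>95)&(P[...,2]<125)&(np.hypot(P[...,0]-611,P[...,1]+105)<60); q=P[m]
print(len(q),q.max(0),cv2.minAreaRect(q[:,:2].astype(np.float32)))
```

```text
bar_grip 0.94 [288. 193.] [ 611.3 -108.7  114.4]
strip 0.86 [262. 177.] [607.1 -88.9  58.4]
3316 [654.64818908 -96.17828503 116.50364564] ((607.9111328125, -111.21233367919922), (94.81682586669922, 15.889838218688965), 12.488618850708008)
```

View pics/w1.png

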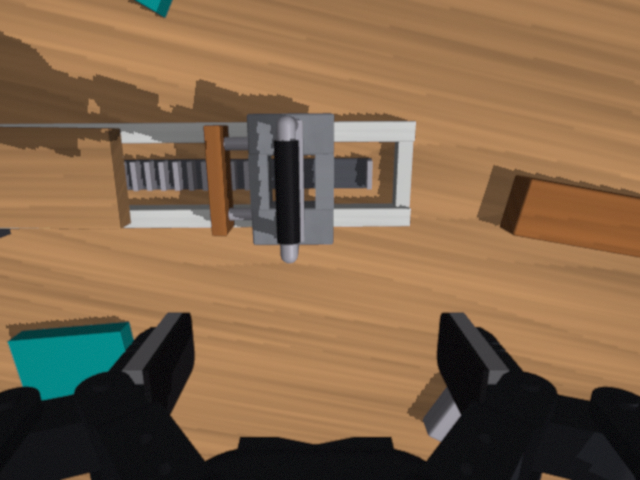

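Run:
```python
from clamp import *
D=np.load("pics/w1.npy"); I=cv2.imread("pics/w1.png")
P=cloud("wrist",D); v,u=np.mgrid[0:480,0:640]
m=(P[...,2]>95)&(P[...,2]<125)&(np.hypot(P[...,0]-611,P[...,1]+105)<60)&(I.max(-1)<70)
q=P[m]; print(len(q),u[m].min(),u[m].max(),v[m].min(),v[m].max(),q.mean(0),cv2.minAreaRect(q[:,:2].astype(np.float32)))
a=np.deg2rad(12)
y=np.array([-np.sin(a),np.cos(a)])
# long edges of rails: z 20..28
m=(P[...,2]>19)&(P[...,2]<29)&(P[...,0]>480); cv2.imwrite("pics/w1m.png",(m*255).astype(np.uint8))
```

```text
2450 274 299 140 244 [ 609.37131069 -110.96774292  112.98515477] ((607.8713989257812, -110.98662567138672), (66.57463073730469, 15.431917190551758), 12.488618850708008)
```

Wrist picture: black grip at (288,193), pad at (218,180), board's pad-side end at (120,177), ribs at (130–200,175). The grip measures about (608–610,-110). Before descending I'll work out how far to go in the bed's axes.

Run:
```python
from clamp import *
a=np.deg2rad(12.4); ex=np.array([np.cos(a),np.sin(a)]); ey=np.array([-np.sin(a),np.cos(a)])
for cam,g in [("scene0",(612,-109)),("side0",(610.5,-104.5))]:
    D=np.load(f"pics/{cam}.npy"); P=cloud(cam[:-1],D)
    B=np.stack([(P[...,:2]-g)@ex,(P[...,:2]-g)@ey,P[...,2]],-1)
    q=B[(abs(B[...,0])<30)&(B[...,1]>0)&(B[...,1]<330)]
    for lo in range(40,330,5):
        s=q[(q[:,1]>=lo)&(q[:,1]<lo+5)]
        if len(s): print(cam,lo,len(s),np.round(np.percentile(s[:,2],[5,50,95])))
from go import delta
delta([609,-109.5,140],12.4); delta([609,-109.5,89],12.4)
```

```text
scene0 40 24 [12. 24. 47.]
scene0 45 33 [ 3. 11. 49.]
scene0 50 96 [ 3. 45. 62.]
scene0 55 45 [55. 60. 64.]
scene0 60 36 [56. 58. 62.]
scene0 65 2 [22. 22. 22.]
scene0 70 10 [ 4. 16. 25.]
scene0 75 33 [ 3. 17. 24.]
scene0 80 20 [ 5.  9. 23.]
scene0 85 43 [-2. 10. 24.]
scene0 90 17 [-0. 13. 23.]
scene0 95 43 [ 1. 11. 23.]
scene0 100 26 [ 3. 16. 24.]
scene0 105 23 [ 3.  8. 22.]
scene0 110 37 [ 1. 17. 23.]
scene0 115 21 [ 3.  8. 24.]
scene0 120 41 [ 4.  9. 22.]
scene0 125 22 [ 4. 17. 25.]
scene0 130 29 [ 2.  9. 23.]
scene0 135 42 [ 3. 16. 26.]
scene0 140 80 [ 6. 39. 49.]
scene0 145 48 [ 3. 46. 49.]
scene0 150 37 [41. 46. 48.]
scene0 155 39 [43. 46. 49.]
scene0 160 40 [42. 46. 52.]
scene0 165 40 [41. 46. 50.]
scene0 170 40 [42. 46. 51.]
scene0 175 37 [42. 47. 50.]
scene0 180 40 [42. 46. 49.]
scene0 185 38 [42. 46. 49.]
scene0 190 34 [41. 46. 50.]
scene0 195 44 [42. 46. 50.]
scene0 200 34 [43. 46. 50.]
scene0 205 40 [43. 45. 49.]
scene0 210 31 [41. 46. 48.]
scene0 215 39 [43. 45. 50.]
scene0 220 39 [42. 46. 50.]
scene0 225 39 [41. 46. 49.]
scene0 230 42 [41. 46. 50.]
scene0 235 31 [42. 45
[... 1354 characters left out ...]
de0 220 24 [43. 46. 48.]
side0 225 30 [43. 46. 48.]
side0 230 19 [44. 45. 47.]
side0 235 3 [47. 47. 48.]
side0 255 1 [62. 62. 62.]
side0 260 12 [-3. -1. 65.]
side0 265 32 [-2. 65. 69.]
side0 270 46 [-3. 65. 72.]
side0 275 51 [-2. 66. 74.]
side0 280 62 [-2. 65. 73.]
side0 285 77 [-2. 51. 70.]
side0 290 240 [ 3. 44. 68.]
side0 295 137 [-1. 40. 67.]
side0 300 24 [-0.  8. 56.]
side0 305 13 [ 4.  6. 16.]
side0 310 8 [ 6. 10. 24.]
side0 315 4 [13. 16. 23.]
side0 320 10 [14. 15. 25.]
side0 325 29 [14. 17. 23.]
shift m [ 0.0288 -0.0194  0.091 ] turn [-0.      0.0007 -0.0046] at [ 585.  -134.5  231. ] 2.65
shift m [ 0.0288 -0.0194  0.142 ] turn [-0.      0.0007 -0.0046] at [ 585.  -134.5  231. ] 2.65
```

Head face is about 266 mm ahead of the grip, and the board's near end about 141. Expected travel: pad meets board near 77, board meets head near 92, half-pressed near 102. Descending to the grip.

```bash
python3 -m crank '[[[0.014,-0.01,0.03,0,0,-0.0046],[0.0288,-0.0194,0.07,0,0,-0.0046],[0.0288,-0.0194,0.11,0,0,-0.0046],[0.0288,-0.0194,0.135,0,0,-0.0046],[0.0288,-0.0194,0.142,0,0,-0.0046],[0.0288,-0.0194,0.142,0,0,-0.0046]]]' 0
python3 - <<'E'
from go import *
delta([609,-109.5,89],12.4); 
I,D=r.snapshot("wrist"); cv2.imwrite("pics/w2.png",I)
I,D=r.snapshot("scene"); cv2.imwrite("pics/s2.png",cv2.resize(I[170:290,205:405],None,fx=4,fy=4))
E
```

```text
time: 3.4
tool_pos: [608.8, -110.3, 89.4]
tcp_rot: [180.0, 0.0, 12.3]
ft_force: [-0.4, 0.6, -0.2]
finger_gap: 85.2
shift m [ 0.0004 -0.0008  0.0004] turn [ 0.0001  0.0006 -0.001 ] at [ 608.8 -110.3   89.4] 3.4
```

View pics/w2.png

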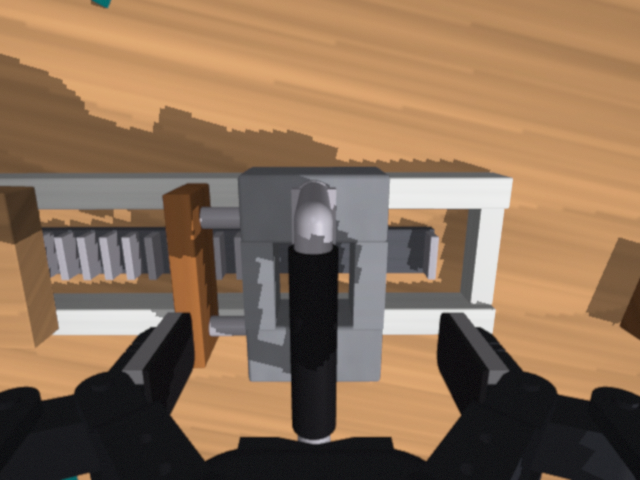

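View pics/s2.png

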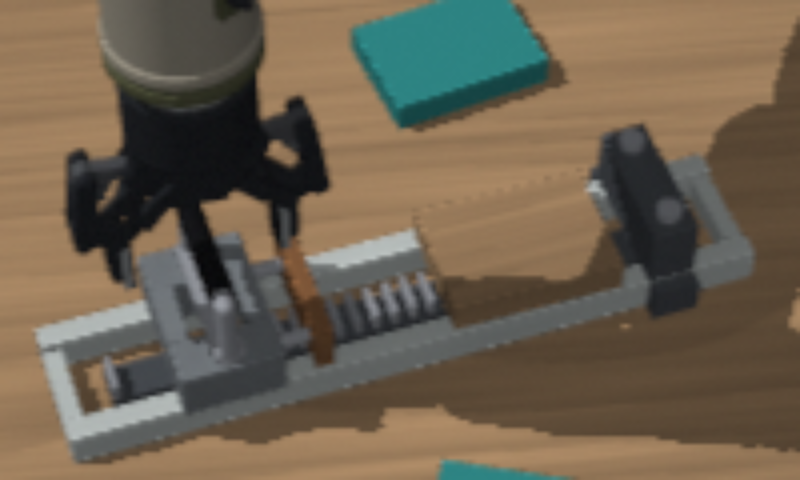

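Wrist picture: the bar (313,340) is centred between the fingers (190 and 440), which clear the pad and carriage. Closing.

```bash
python3 -m crank '[[[0,0,0,0,0,0],[0,0,0,0,0,0],[0,0,0,0,0,0],[0,0,0,0,0,0],[0,0,0,0,0,0],[0,0,0,0,0,0],[0,0,0,0,0,0],[0,0,0,0,0,0]]]' 1 50
python3 - <<'E'
from clamp import *
# rib positions from w2-like view: use fresh wrist frame
I,D=r.snapshot("wrist"); cv2.imwrite("pics/w3.png",I)
s=r.sense(); print(s["ft_force"],s["finger_gap"],s["tool_pos"])
a=np.deg2rad(12.3); ey=np.array([-np.sin(a),np.cos(a)]);ex=np.array([np.cos(a),np.sin(a)])
tc=s["tool_pos"][:2]
for c in (40,60,80,100,120,140,160): print(c,np.round((atz("wrist",(c,240),20)[:2]-tc)@ey,1),np.round((atz("wrist",(c,240),20)[:2]-tc)@ex,1))
E
```

```text
time: 4.5
tool_pos: [610.0, -110.2, 91.1]
tcp_rot: [179.9, -0.1, 12.4]
ft_force: [-2.9, 0.9, 5.0]
finger_gap: 14.5
[-2.83763721  0.89668876  5.5585062 ] 14.291157925926136 [ 610.00757683 -110.21178682   91.0571466 ]
40 147.0 10.7
60 136.3 10.7
80 125.6 10.7
100 114.9 10.7
120 104.2 10.8
140 93.6 10.8
160 82.9 10.8
```

View pics/w3.png

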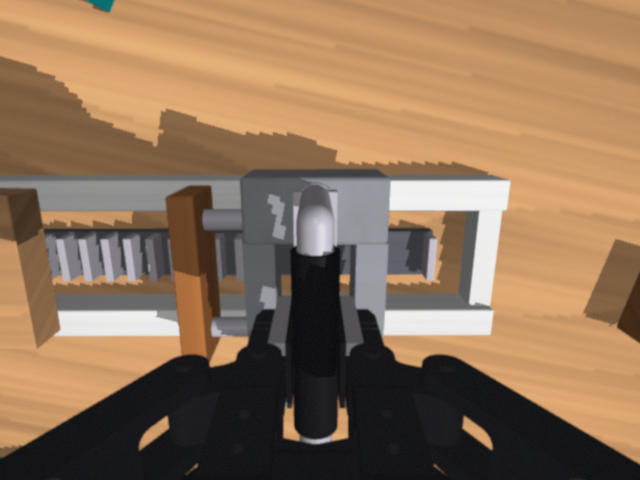

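Run:
```python
from clamp import *
I=cv2.imread("pics/w3.png"); cv2.imwrite("pics/w3c.png",cv2.resize(I[220:290,40:260],None,fx=3.6,fy=3.6,interpolation=cv2.INTER_CUBIC))
g=cv2.cvtColor(I,cv2.COLOR_BGR2GRAY); print(g[238:246,40:250].mean(0).astype(int))
```

```text
[102 102 103 103 105 110 118 124 126 126 126 126 125 125 124 124 139 160
 165 167 168 169 166 153 133 125 125 126 126 126 126 127 126 124 119 117
 112 107 124 154 165 167 168 170 169 159 139 127 125 126 126 126 126 126
 125 112  87  75  70  75 108 148 165 168 168 170 170 165 149 130 126 126
 127 127 127 127 125 111  81  63  58  64  96 139 165 170 170 172 173 171
 157 134 127 126 127 127 128 128 125 109  77  58  57  57  65  85 101 106
 105 107 107 107  99  83  74  72  72  72  72  72  70  64  58  56  56  57
  61  78  96  96  83  75  73  74  73  73  73  74  74  75  75  74  75  74
  74  74  75  75  75  76  76  77  78  78  76  71  63  53  48  47  46  47
  47  46  46  46  46  45  45  44  44  46  46  48  57  80 102 108 108  98
  82  74  72  72  68  61  57  57  57  57  57  57  58  63  81 101 107 106
 107 108 108 102  88  80  82  84  86  88  88  88]
```

View pics/w3c.png

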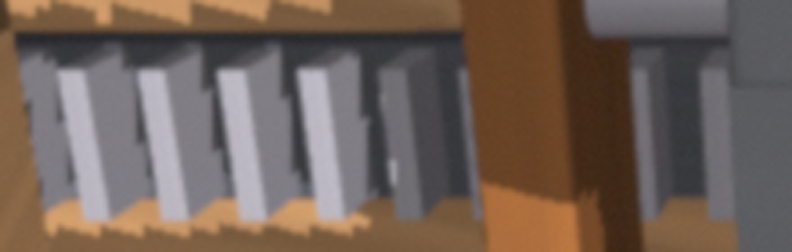

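Ribs show as bright tops at columns 60, 82, 105 and 127, 12 mm apart. That puts notch centres about 94.6 and 106.6 mm ahead of the tooth. Lifting the bar.

```bash
python3 -m crank '[[[0,0,-0.003,0,0,0],[0,0,-0.006,0,0,0],[0,0,-0.009,0,0,0],[0,0,-0.012,0,0,0],[0,0,-0.013,0,0,0],[0,0,-0.013,0,0,0]]]'
python3 - <<'E'
from clamp import *
I,D=r.snapshot("wrist"); cv2.imwrite("pics/w4.png",I)
s=r.sense(); print(s["ft_force"],s["finger_gap"],s["tool_pos"],s["time"])
a=np.deg2rad(12.3); ey=np.array([-np.sin(a),np.cos(a)])
tc=s["tool_pos"][:2]
for c in (150,160,170,180): print(c,np.round((atz("wrist",(c,195),60)[:2]-tc)@ey,1))
E
```

```text
time: 5.3
tool_pos: [609.9, -110.2, 104.0]
tcp_rot: [179.9, -0.1, 12.4]
ft_force: [4.2, -0.9, -7.8]
finger_gap: 14.0
[ 4.08947071 -0.52269716 -8.04911631] 14.579397289114052 [ 609.85390971 -110.15621068  103.90465906] 5.35
150 74.6
160 70.1
170 65.6
180 61.1
```

View pics/w4.png

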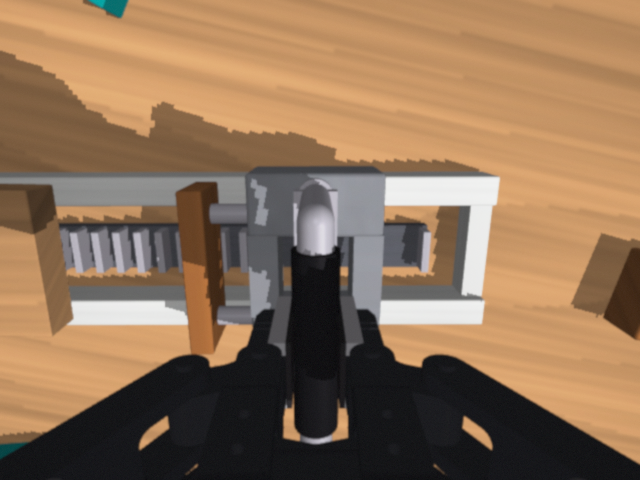

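The bar is up: 8 N pulls down and the tool rose 13 mm. Sliding towards the head, short of the board first.

```bash
python3 -m crank '[[[0,-0.003,0,0,0,0],[0,-0.01,0,0,0,0],[0,-0.018,0,0,0,0],[0,-0.027,0,0,0,0],[0,-0.036,0,0,0,0],[0,-0.045,0,0,0,0],[0,-0.053,0,0,0,0],[0,-0.06,0,0,0,0],[0,-0.065,0,0,0,0],[0,-0.065,0,0,0,0]]]'
python3 - <<'E'
from clamp import *
I,D=r.snapshot("wrist"); cv2.imwrite("pics/w5.png",I); np.save("pics/w5.npy",D)
s=r.sense(); print(s["ft_force"],s["finger_gap"],s["tool_pos"],s["time"])
a=np.deg2rad(12.4); ey=np.array([-np.sin(a),np.cos(a)])
tc=s["tool_pos"][:2]; print("travel",(tc-[609.9,-110.2])@ey)
for c in (20,60,100,140,180): print(c,np.round((atz("wrist",(c,240),20)[:2]-tc)@ey,1),np.round((atz("wrist",(c,195),60)[:2]-tc)@ey,1),np.round((atz("wrist",(c,195),46)[:2]-tc)@ey,1))
E
```

```text
time: 6.6
tool_pos: [595.8, -46.5, 103.8]
tcp_rot: [179.9, -0.1, 12.4]
ft_force: [3.1, 0.7, -8.7]
finger_gap: 14.3
[ 4.50639065  0.41707149 -8.52544675] 14.312900888609727 [595.77259242 -46.45241896 103.74405294] 6.65
travel 65.29414869859241
20 167.1 133.2 143.2
60 144.4 115.1 123.8
100 121.8 97.1 104.4
140 99.1 79.0 85.0
180 76.5 61.0 65.6
```

View pics/w5.png

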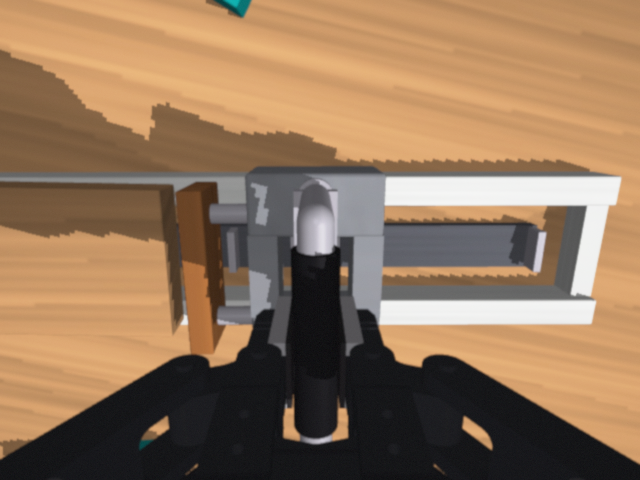

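The carriage followed and the pad still sits at column 178. The board edge is about 9 mm ahead of it. On slowly to the board, pushing it along.

```bash
python3 -m crank '[[[0,-0.003,0,0,0,0],[0,-0.006,0,0,0,0],[0,-0.008,0,0,0,0],[0,-0.010,0,0,0,0],[0,-0.012,0,0,0,0],[0,-0.014,0,0,0,0],[0,-0.016,0,0,0,0],[0,-0.018,0,0,0,0],[0,-0.02,0,0,0,0],[0,-0.02,0,0,0,0]]]'
python3 - <<'E'
from clamp import *
I,D=r.snapshot("wrist"); cv2.imwrite("pics/w6.png",I)
s=r.sense(); print(s["ft_force"],s["finger_gap"],s["tool_pos"],s["time"])
a=np.deg2rad(12.4); ey=np.array([-np.sin(a),np.cos(a)])
tc=s["tool_pos"][:2]; print("travel",(tc-[609.9,-110.2])@ey)
J,D=r.snapshot("scene"); K,D=r.snapshot("side")
o=np.zeros((600,800,3),np.uint8); o[:300,:400]=cv2.resize(J[190:290,270:403],(400,300),interpolation=cv2.INTER_CUBIC); o[:,400:]=cv2.resize(K[200:320,280:360],(400,600),interpolation=cv2.INTER_CUBIC)
o[300:,:400]=cv2.resize(I[150:390,0:320],(400,300)); cv2.imwrite("pics/c6.png",o)
E
```

```text
time: 7.9
tool_pos: [591.6, -27.5, 103.8]
tcp_rot: [179.9, -0.1, 12.4]
ft_force: [3.4, -4.0, -8.2]
finger_gap: 14.1
[ 4.40373811 -3.71607653 -8.21200768] 14.21805716431642 [591.6168467  -27.52808394 103.81810786] 7.95
travel 84.66940751424082
```

View pics/c6.png

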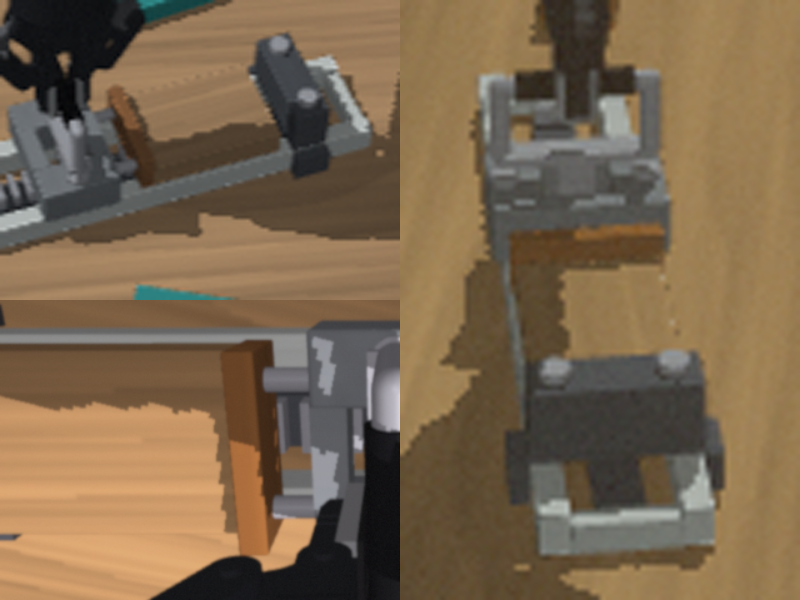

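```bash
cat > chk.py <<'E'
from clamp import *
def chk(tag):
    I,D=r.snapshot("wrist"); cv2.imwrite(f"pics/{tag}.png",I); s=r.sense()
    a=np.deg2rad(12.4); ey=np.array([-np.sin(a),np.cos(a)])
    print("F along/z",round(float(s["ft_force"][:2]@ey),2),round(float(s["ft_force"][2]),2),"gap",round(s["finger_gap"],1),"z",round(s["tool_pos"][2],1),"travel",round(float((s["tool_pos"][:2]-[609.9,-110.2])@ey),2),"t",s["time"])
    # pad's right (carriage-side) edge + left edge by template of column gradient of redness
    def prof(I): 
        f=I.astype(float); return cv2.GaussianBlur((f[255:285,150:262,2]-f[255:285,150:262,0]).mean(0)[None],(1,1),0)[0]
    p0=prof(cv2.imread("pics/w4.png")); p=prof(I); e=np.gradient(p); k=np.arange(len(p))
    j=int(np.argmin(e)); w=e[j-3:j+4]; print("pad right edge col",150+float((k[j-3:j+4]*w).sum()/w.sum()))
    return I
E
python3 -c "
from chk import *
I4=cv2.imread('pics/w4.png')
for t in ['w4','w5','w6']:
    f=cv2.imread(f'pics/{t}.png').astype(float); p=(f[255:285,150:262,2]-f[255:285,150:262,0]).mean(0); e=np.gradient(p); j=int(np.argmin(e)); print(t,150+j, (np.arange(j-3,j+4)*e[j-3:j+4]).sum()/e[j-3:j+4].sum()+150)
"
python3 -m crank '[[[0,-0.001,0,0,0,0],[0,-0.002,0,0,0,0],[0,-0.003,0,0,0,0],[0,-0.004,0,0,0,0],[0,-0.005,0,0,0,0],[0,-0.006,0,0,0,0],[0,-0.007,0,0,0,0],[0,-0.007,0,0,0,0]]]'
python3 -c "
from chk import *
chk('w7')"
```

```text
w4 222 222.95733126454616
w5 248 248.39849309334448
w6 207 207.19585036152154
time: 9.05
tool_pos: [590.2, -21.4, 103.9]
tcp_rot: [179.9, -0.1, 12.3]
ft_force: [4.1, -3.2, -8.7]
finger_gap: 14.2
F along/z -4.97 -7.33 gap 14.0 z 103.9 travel 90.94 t 9.1
pad right edge col 248.47955390334573
```

```bash
python3 -c "
import cv2,numpy as np
o=[cv2.resize(cv2.imread(f'pics/{t}.png')[175:250,120:320],(800,300),interpolation=cv2.INTER_CUBIC) for t in ['w6','w7']]
cv2.imwrite('pics/c7.png',np.vstack(o))"
```

```text
(no output)
```

View pics/c7.png

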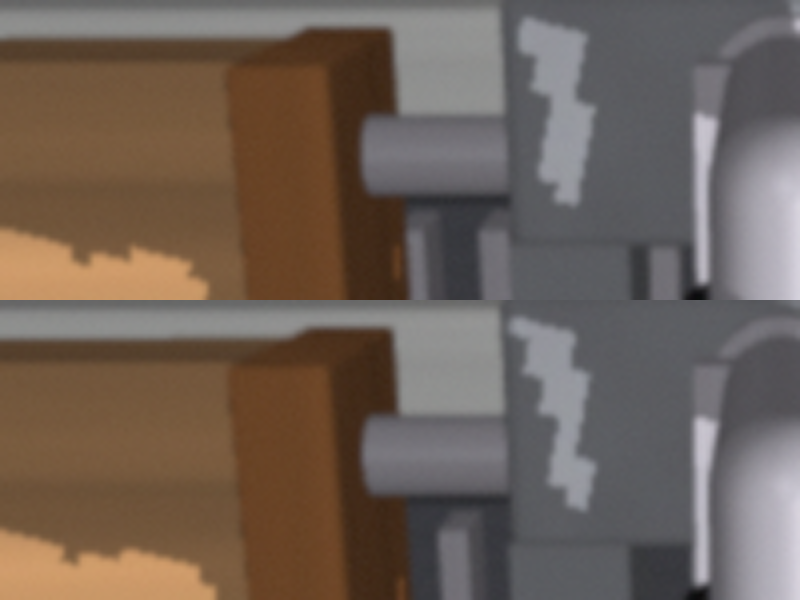

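```bash
cat > chk.py <<'E'
from clamp import *
def edge(I):
    g=cv2.cvtColor(I,cv2.COLOR_BGR2GRAY).astype(float)[188:198,205:243].mean(0); e=np.gradient(g); j=int(np.argmax(e)); 
    lo,hi=max(0,j-3),j+4; k=np.arange(lo,min(hi,len(e))); return 205+(k*e[k]).sum()/e[k].sum()
def chk(tag):
    I,D=r.snapshot("wrist"); cv2.imwrite(f"pics/{tag}.png",I); s=r.sense()
    a=np.deg2rad(12.4); ey=np.array([-np.sin(a),np.cos(a)])
    print("F along/z",round(float(s["ft_force"][:2]@ey),2),round(float(s["ft_force"][2]),2),"gap",round(s["finger_gap"],1),"z",round(s["tool_pos"][2],1),"travel",round(float((s["tool_pos"][:2]-[609.9,-110.2])@ey),2),"t",s["time"])
    print("pad edge",edge(I),"jaw mm ~",(edge(I)-edge(cv2.imread("pics/w4.png")))*0.45)
    return I
E
python3 -c "
from chk import *
for t in ['w4','w5','w6','w7']: 
    I=cv2.imread(f'pics/{t}.png');print(t,edge(I))
a=np.deg2rad(12.4); ey=np.array([-np.sin(a),np.cos(a)]);tc=r.sense()['tool_pos'][:2]
print('pad rear at z60',[(c,round(float((atz('wrist',(c,190),60)[:2]-tc)@ey),1)) for c in (210,218,225)])
print('ribs z20',[(c,round(float((atz('wrist',(c,245),20)[:2]-tc)@ey),1)) for c in (230,233,236,240)])
g=cv2.cvtColor(cv2.imread('pics/w7.png'),cv2.COLOR_BGR2GRAY)[240:250,215:252].mean(0).astype(int);print(g)
g=cv2.cvtColor(cv2.imread('pics/w6.png'),cv2.COLOR_BGR2GRAY)[240:250,215:252].mean(0).astype(int);print(g)
"
```

```text
w4 217.42608236536432
w5 217.34648457258473
w6 218.24883840991222
w7 218.56905503634476
pad rear at z60 [(210, 47.2), (218, 43.6), (225, 40.5)]
ribs z20 [(230, 48.2), (233, 46.5), (236, 44.8), (240, 42.6)]
[ 46  44  44  46  54  58  51  51  55  56  57  57  57  59  70  91 108 112
 112 113 113 108  94  78  72  69  64  59  57  57  57  61  73  88  92  92
  92]
[ 45  44  45  52  56  51  59  84 106 112 109  96  79  72  72  68  61  57
  57  57  57  57  57  58  68  89 107 111 111 112 112 110 102  94  92  92
  92]
```

```bash
python3 -m crank '[[[0,-0.001,0,0,0,0],[0,-0.002,0,0,0,0],[0,-0.003,0,0,0,0],[0,-0.004,0,0,0,0],[0,-0.004,0,0,0,0]]]'
python3 -c "
from chk import *
chk('w8')"
python3 -m crank '[[[0,-0.001,0,0,0,0],[0,-0.002,0,0,0,0],[0,-0.003,0,0,0,0],[0,-0.004,0,0,0,0],[0,-0.004,0,0,0,0]]]'
python3 -c "
from chk import *
chk('w9')
a=np.deg2rad(12.4); ey=np.array([-np.sin(a),np.cos(a)]);tc=r.sense()['tool_pos'][:2]
print('pad rear at z26',[(c,round(float((atz('wrist',(c,190),26)[:2]-tc)@ey),1)) for c in (210,218,225)])
"
```

```text
time: 9.72
tool_pos: [589.5, -18.2, 103.9]
tcp_rot: [179.8, -0.1, 12.3]
ft_force: [4.2, -2.8, -7.6]
finger_gap: 14.5
F along/z -4.25 -8.15 gap 14.5 z 103.9 travel 94.23 t 9.775
pad edge 218.37802991232593 jaw mm ~ 0.42837639613272244
time: 10.4
tool_pos: [588.9, -15.1, 104.1]
tcp_rot: [179.7, -0.1, 12.3]
ft_force: [4.2, -3.8, -8.6]
finger_gap: 14.3
F along/z -5.56 -8.35 gap 14.3 z 104.0 travel 97.37 t 10.45
pad edge 223.02754677754677 jaw mm ~ 2.5206589854821035
pad rear at z26 [(210, 55.7), (218, 51.4), (225, 47.7)]
```

Board met the head at travel ≈94.4; the pad is now pressed ~3 mm. The notch at travel ≈107 gives about 12.6 mm, so I'm heading there.

```bash
python3 -m crank '[[[0,-0.001,0,0,0,0],[0,-0.002,0,0,0,0],[0,-0.003,0,0,0,0],[0,-0.004,0,0,0,0],[0,-0.005,0,0,0,0],[0,-0.006,0,0,0,0],[0,-0.0065,0,0,0,0],[0,-0.0065,0,0,0,0]]]'
python3 -c "
from chk import *
chk('w10')
a=np.deg2rad(12.4); ey=np.array([-np.sin(a),np.cos(a)]);tc=r.sense()['tool_pos'][:2]
print('ribs z20',[(c,round(float((atz('wrist',(c,245),20)[:2]-tc)@ey),1)) for c in (230,240,250)])
"
```

```text
time: 11.45
tool_pos: [587.8, -10.1, 104.2]
tcp_rot: [179.6, -0.1, 12.3]
ft_force: [5.9, -6.0, -8.0]
finger_gap: 14.4
F along/z -7.61 -7.65 gap 14.4 z 104.2 travel 102.54 t 11.5
pad edge 232.41722193746796 jaw mm ~ 6.746012807446635
ribs z20 [(230, 47.9), (240, 42.2), (250, 36.5)]
```

View pics/w10.png

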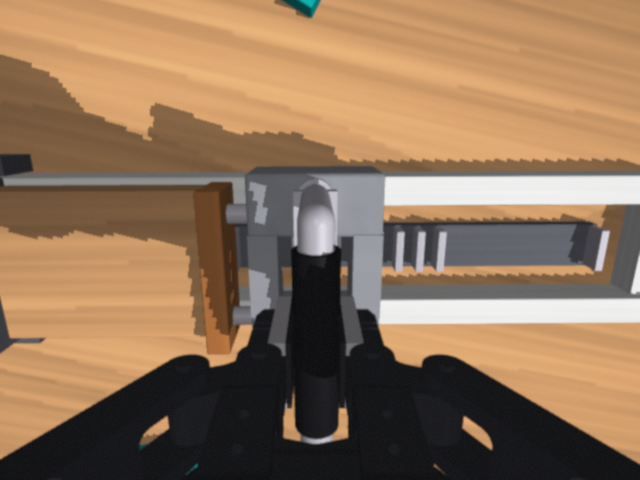

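```bash
python3 -c "
from chk import *
I=cv2.imread('pics/w10.png')
g=cv2.cvtColor(I,cv2.COLOR_BGR2GRAY)[236:246,385:450].mean(0).astype(int);print(g)
a=np.deg2rad(12.4); ey=np.array([-np.sin(a),np.cos(a)]);tc=r.sense()['tool_pos'][:2]
print('ribs z20',[(c,round(float((atz('wrist',(c,241),20)[:2]-tc)@ey),1)) for c in (398,420,440)])
"
```

```text
[ 58  57  57  57  57  57  58  61  68  71  81 119 166 188 191 192 194 191
 170 113  68  57  57  57  57  57  58  62  68  70  71  81 122 169 190 193
 194 196 193 170 112  67  57  57  57  57  58  63  69  70  71  71  84 125
 172 193 196 197 198 196 177 133 105  99  99]
ribs z20 [(398, -47.7), (420, -60.2), (440, -71.6)]
```

Ribs behind the carriage (columns 400, 421, 441) and those seen in front agree: notch centre at travel ≈107.3, i.e. 4.8 mm further. Pad is pressed ~8 mm now.

```bash
python3 -m crank '[[[0,-0.001,0,0,0,0],[0,-0.002,0,0,0,0],[0,-0.003,0,0,0,0],[0,-0.004,0,0,0,0],[0,-0.0048,0,0,0,0],[0,-0.0048,0,0,0,0]]]'
python3 -c "
from chk import *
chk('w11')"
```

```text
time: 12.25
tool_pos: [587.1, -6.9, 104.4]
tcp_rot: [179.5, -0.1, 12.2]
ft_force: [5.6, -7.0, -8.7]
finger_gap: 14.2
F along/z -7.95 -8.0 gap 14.3 z 104.4 travel 105.76 t 12.3
pad edge 238.076170869789 jaw mm ~ 9.292539826991103
```

```bash
python3 -m crank '[[[0,-0.002,0,0,0,0],[0,-0.003,0,0,0,0],[0,-0.0033,0,0,0,0],[0,-0.0033,0,0,0,0]]]'
python3 -c "
from chk import *
chk('w12')"
```

```text
time: 12.8
tool_pos: [586.8, -5.4, 104.6]
tcp_rot: [179.4, -0.1, 12.2]
ft_force: [4.6, -8.2, -7.7]
finger_gap: 14.3
F along/z -9.32 -8.59 gap 14.3 z 104.6 travel 107.26 t 12.85
pad edge 240.67313288069835 jaw mm ~ 10.46117273190031
```

```bash
python3 -m crank '[[[0,-0.0018,0.002,0,0,0],[0,-0.0018,0.004,0,0,0],[0,-0.0018,0.006,0,0,0],[0,-0.0018,0.0075,0,0,0],[0,-0.0018,0.0075,0,0,0]]]'
python3 -c "
from chk import *
chk('w13')"
```

```text
time: 13.48
tool_pos: [586.8, -5.5, 97.3]
tcp_rot: [179.2, -0.2, 12.1]
ft_force: [5.3, -8.6, -7.3]
finger_gap: 14.3
F along/z -8.5 -8.16 gap 14.2 z 97.4 travel 107.27 t 13.525
pad edge 236.13476874003192 jaw mm ~ 8.418908868600417
```

The spring still pulls down ~8 N, so there is no rib under the tooth. Continuing down.

```bash
python3 -m crank '[[[0,-0.0018,0.002,0,0,0],[0,-0.0018,0.004,0,0,0],[0,-0.0018,0.0045,0,0,0],[0,-0.0018,0.0045,0,0,0]]]'
python3 -c "
from chk import *
chk('w14')"
```

```text
time: 14.02
tool_pos: [586.8, -5.5, 93.2]
tcp_rot: [179.1, -0.2, 12.1]
ft_force: [4.3, -8.6, -7.9]
finger_gap: 14.5
F along/z -7.54 -6.39 gap 14.2 z 93.3 travel 107.23 t 14.075
pad edge 234.30855315747402 jaw mm ~ 7.597111856449366
```

```bash
python3 -m crank '[[[0,-0.0015,0.0015,0,0,0],[0,-0.0015,0.0025,0,0,0],[0,-0.0015,0.003,0,0,0],[0,-0.0015,0.003,0,0,0]]]'
python3 -c "
from chk import *
chk('w15')"
```

```text
time: 14.58
tool_pos: [586.9, -5.5, 91.2]
tcp_rot: [179.0, -0.2, 12.1]
ft_force: [1.7, -7.3, -2.8]
finger_gap: 14.1
F along/z -6.89 -3.1 gap 14.2 z 91.2 travel 107.15 t 14.625
pad edge 232.81375108790252 jaw mm ~ 6.924450925142188
```

View pics/w15.png

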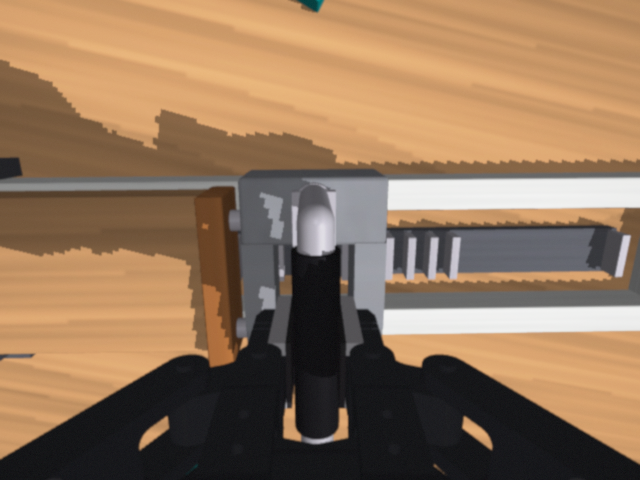

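TCP z equals that of the rest position (91.1) and the spring load is gone, so the tooth is seated. Easing off the push, then opening.

```bash
python3 -m crank '[[[0,0,0,0,0,0],[0,0.001,0,0,0,0],[0,0.001,0,0,0,0]]]'
python3 -c "
from chk import *
chk('w16')"
python3 -m crank '[[[0,0,0,0,0,0],[0,0,0,0,0,0],[0,0,0,0,0,0],[0,0,0,0,0,0],[0,0,0,0,0,0],[0,0,0,0,0,0],[0,0,0,0,0,0]]]' 0
python3 -c "
from go import *
print(r.sense()['finger_gap'],r.sense()['ft_force'])
I,D=r.snapshot('wrist');cv2.imwrite('pics/w17.png',I)"
```

```text
time: 15.0
tool_pos: [587.0, -6.4, 91.2]
tcp_rot: [179.0, -0.2, 12.1]
ft_force: [2.1, -0.8, -4.6]
finger_gap: 14.3
F along/z -0.44 -4.58 gap 14.2 z 91.2 travel 106.31 t 15.05
pad edge 232.7479085331846 jaw mm ~ 6.894821775519131
time: 15.92
tool_pos: [587.0, -6.4, 91.2]
tcp_rot: [179.0, -0.2, 12.1]
ft_force: [-0.5, -0.2, 0.0]
finger_gap: 85.1
85.08697645026442 [-0.52152105 -0.22245418  0.02180747]
```

View pics/w17.png

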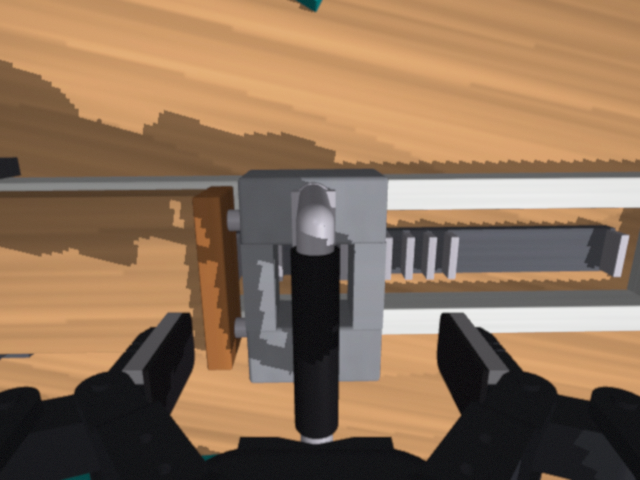

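The tooth took the load (along-bed force fell to ~0) and the fingers are open and clear. Retreating upward.

```bash
python3 -m crank '[[[0,0,-0.01,0,0,0],[0,0,-0.03,0,0,0],[0,0,-0.06,0,0,0],[0,0,-0.1,0,0,0],[0,0,-0.14,0,0,0],[-0.03,0,-0.17,0,0,0],[-0.08,0,-0.19,0,0,0],[-0.1,0,-0.2,0,0,0],[-0.1,0,-0.2,0,0,0]]]'
python3 - <<'E'
from clamp import *
I,D=r.snapshot("wrist"); J,Dj=r.snapshot("scene"); K,Dk=r.snapshot("side")
P=cloud("wrist",D); g=np.array([587,-6])
m=(P[...,2]>95)&(P[...,2]<130)&(np.hypot(P[...,0]-587,P[...,1]+6)<60)&(I.max(-1)<70)
q=P[m]; print("grip top p95",np.percentile(q[:,2],[50,95]),cv2.minAreaRect(q[:,:2].astype(np.float32)))
o=np.zeros((600,800,3),np.uint8); o[:300,:400]=cv2.resize(J[190:290,270:403],(400,300),interpolation=cv2.INTER_CUBIC); o[:,400:]=cv2.resize(K[200:320,280:360],(400,600),interpolation=cv2.INTER_CUBIC)
o[300:,:400]=cv2.resize(I,(400,300)); cv2.imwrite("pics/f.png",o); cv2.imwrite("pics/fw.png",I)
print(r.sense()["time"],r.sense()["ft_force"])
E
```

```text
time: 17.1
tool_pos: [488.0, -24.3, 294.1]
tcp_rot: [178.9, -0.5, 12.0]
ft_force: [0.4, -0.2, -0.3]
finger_gap: 85.7
grip top p95 [110.24061812 112.13653336] ((588.7744140625, -5.111166000366211), (72.09502410888672, 15.766595840454102), 12.443862915039062)
17.25 [-0.23020099 -0.05091153  0.27523837]
```

View pics/f.png

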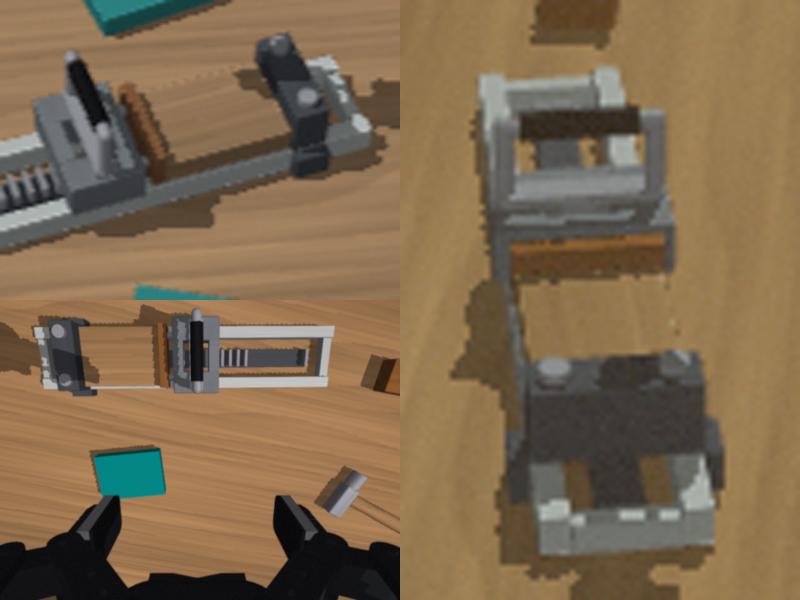

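View pics/fw.png

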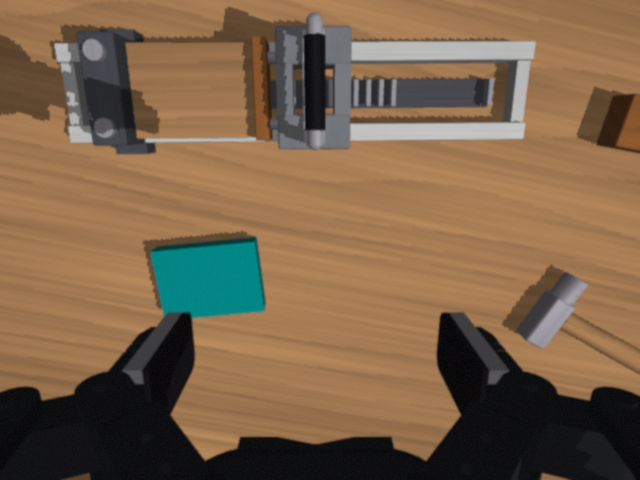

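The final picture shows the board straight between the pad (260,90) and the head (105,90). The grip top reads 110–112 mm, no higher than at the start, so the bar is down, and the robot is clear of everything. Handing in.

```bash
python3 -c "
from bench import r
print(r.hand_in())"
```

```text
the job is handed in; nothing more can be done
None
```

I clamped the wooden board against the head and handed the job in; no verdict was reported. The last robot time I read was 17.25 s, against the 51 s limit.

**What I did:** I gripped the release bar and lifted it about 13 mm. I then slid the carriage about 107 mm until the board met the head and the pad pressed in. I lowered the tooth into the notch I had located from the rib pattern, let go, and moved the arm clear.

**What the last checks showed:**
- **Bar:** the tool came down to the height it had when it first gripped the bar. The grip's top afterwards read 110–112 mm, slightly below the first reading of about 113 mm.
- **Tooth holding:** the push along the bed fell to about 0 N before I opened the fingers, and the carriage stayed at about 106 mm of travel.
- **Pad:** pressed in about 12 mm, taken as travel since the board met the head. The pad's position in the wrist picture agreed with this while the bar was up, but lowering the camera made that reading unusable.
- **Board:** it looks straight and flat against the head in all three camera views.
- **Force on the tool:** along the bed it never read above about 9 N.
- **Bystanders:** the arm went nowhere near them. I did not measure their positions again.

**Disagreements:** the cameras differed by up to about 6 mm on where the grip was. The wrist camera read the pad face about 2 mm short. I therefore relied on rib patterns seen on both sides of the carriage and on the forces felt.

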